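# Put the socket set back in its tray

## Robot

A 6-joint arm with a two-finger parallel gripper is mounted at the origin on a cart in front of the work surface, level with it; the furniture and walls round the work are solid. World frame = base frame: x ahead of the robot, y to its left, z up, the work surface at z = 0. Lengths are in mm, angles in rad, forces in N, time in s.
With the tool pointing down it reaches from about 275 to 1000 mm from the base axis. Payload 8.4 kg.
Tool frame: the origin (TCP) lies on the centre line of the jaws, within the pads' length; the fingertips stand 17 mm ahead of it and the grasp point (between the pads) lies 2 mm behind it; z points along the fingers, y is the line along which they close (so a half turn about z gives the same grasp; the last joint's range is limited). The gripper opens to 85 mm and grips with 20 to 120 N. Pads are 22 mm wide; open, the fingers measure 114 mm over their backs; the gripper's body (76 mm by 85 mm) begins 54 mm behind the grasp point. The pads swing forward as they close: fully open they stand 13 mm farther back than shut.
Start: joints at [1.134, 0.353, 1.633, -0, 1.155, -0.002], TCP at [263.267, 566.85, 248.281] pointing down, gripper open.
Joint ranges: [-2.63, 2.63], [-0.92, 2.1], [0.06, 2.66], [-1.3, 4.44], [0, 2.69], [-3.02, 3.02]. Speed limits (rad/s): [2.22, 2.22, 2.79, 3.14, 3.14, 3.14].

## Interface

Orientations are given as [roll, pitch, yaw] about the fixed x, y, z axes, in that order (R = Rz(yaw) Ry(pitch) Rx(roll)).
In Python, from rig import r, eyes gives the robot as it stands. The module is installed in compiled form; this text tells all that it offers.
- The arm moves only by the shell command python3 -m inch 'ROWS' [FORCE]. ROWS is JSON, a list of rows, each a list of 7 numbers: the shift along the tool's x, y, z in m, then the turn, a rotation vector about the tool's x, y, z in degrees, then the closure, from -1 (fully open) to 1 (shut). In form: [[x, y, z, rx, ry, rz, gripper], ...]. A call has 1 to 8 rows; each row shifts and turns the commanded pose from where the row before left it, along the tool's axes as they then stand; what a row does not reach is not made up. A row lasts 1/10 s, in which the tool goes at most 50 mm and 8.59 degrees, less where a joint would pass 70% of its speed; a pose out of reach is approached as far as the arm can. A call with a gripper value outside its range is refused whole. The fingers move at their own pace and stop on an object; FORCE is the grip in N (left out, the last holds). Time passes only in rows, so rows that do not move let the fingers close. It gives the time, the measured TCP pose, the force, the opening and the grip force at its end, in the units of the state.
- r.sense(): the state, without advancing time (a new reading comes with each control period).
- eyes.grab_frame(name): name is "side" or "top" or "wrist"; returns a dict with "img" (384x512x3 uint8, blue, green, red), "fx", "fy", "cx", "cy" (pixels), "R" (3x3) and "t" (3): a world point X has camera coordinates R X + t; the wrist camera has in their place "hand_eye" (4x4, takes a point from camera to tool coordinates, whose origin is the TCP and whose axes are the flange's). Camera axes: x right, y down, z forward; pixel columns grow to the right and rows downward; lengths in mm; the calibration is good to about 2 mm. A picture is of the moment at which its call begins: read the wrist's pose just before it. There is no depth.
- r.sign_off(): hands the job in; it is judged then, once.
The state is a dict: "clock": time; "qpos": joint angles; "qvel": joint speeds; "joint_efforts": joint torques, N m; "eef_pos": TCP position; "tcp_rot": TCP orientation; "contact_force": force on the tool from outside, world axes, zero at the start; "wrist_torque": the same for the moment, N m; "opening": opening from 0.0 (shut) to 1.0 (fully open); "grasp_force": force on a finger pad.
Only numpy, scipy, OpenCV 4.12 (cv2) and the standard library are available. Lean on these libraries where they do the work, as an engineer would, in place of code of your own. Each camera call takes 0.05 s, during which the arm holds its last target. There are 200 camera calls.

## Task

Put the ratchet and the three short round sockets back into the red-rimmed tray, each fully down in the recess moulded for it: every socket upright in the pocket of its own size, the ratchet lying flat with its head in the round end of its recess. The deep socket and the long six-sided nut do not belong to the set: leave them standing where they are.

Things in the scene. Friction and masses are not known exactly. Their poses are not given: they have to be found in the camera images.
- socket_small: The small of the three short round sockets: 20 mm diameter, 38 mm tall. Loose; stands upright with its six-sided mouth up. Plain bright steel. Origin: centre of its underside, z up along its axis.
- socket_medium: The medium of the three short round sockets: 31 mm diameter, 40 mm tall. Loose; stands upright with its six-sided mouth up. Plain bright steel. Origin: centre of its underside, z up along its axis.
- socket_large: The large of the three short round sockets: 42 mm diameter, 44 mm tall. Loose; stands upright with its six-sided mouth up. Plain bright steel. Origin: centre of its underside, z up along its axis.
- ratchet: Ratchet handle lying flat, loose, 145 mm long: round steel head 34 mm across, 26 thick, with an 11 mm high square post on top; black grip 22 mm wide and thick. Origin: underside, in the grip; balance point at x = +12 mm. x points to the head (its centre at x = +55, grip x = -70 to +18 mm). Grasp across the grip (along y) at x = 0, fingertips 11 mm above its underside.
- insert_small: Place of the small socket: fixed grey insert, 64 x 64 x 24 mm, in the red-rimmed tray, with a round pocket 28 mm in diameter, 14 mm deep (floor 10 mm over its underside), mouth chamfered 3 mm. Origin: centre of the underside, 3 mm above the bench; pocket axis = z. The three square inserts lie in a row along x in any order. Open only 10 mm wider than the thing to let go: it is crowded.
- insert_medium: Place of the medium socket: fixed grey insert, 64 x 64 x 24 mm, in the red-rimmed tray, with a round pocket 39 mm in diameter, 14 mm deep (floor 10 mm over its underside), mouth chamfered 3 mm. Origin: centre of the underside, 3 mm above the bench; pocket axis = z. The three square inserts lie in a row along x in any order. Open only 10 mm wider than the thing to let go: it is crowded.
- insert_large: Place of the large socket: fixed grey insert, 64 x 64 x 24 mm, in the red-rimmed tray, with a round pocket 50 mm in diameter, 14 mm deep (floor 10 mm over its underside), mouth chamfered 3 mm. Origin: centre of the underside, 3 mm above the bench; pocket axis = z. The three square inserts lie in a row along x in any order. Open only 10 mm wider than the thing to let go: it is crowded.
- insert_ratchet: Place of the ratchet: fixed insert 192 (x) x 64 (y) x 24 mm in the tray, 65 mm to +y of the square row. Recess 8 mm deep (floor 16 mm over the underside): round end 42 mm across at x = +55, slot 30 mm wide to x = -80. Ratchet goes in with origin over origin, x along x. Origin: centre of the underside, 3 mm above the bench. Tray 202 x 138 mm, rim 29 mm high, 2 mm over the inserts.
- deep_socket: Look-alike, not of this set: a deep socket, 31 mm in diameter like the medium one but 70 mm tall. Loose, upright on the bench, plain steel. Origin: centre of its underside.
- long_nut: Look-alike, not of this set: a long six-sided coupling nut, 36 mm across flats, 40 mm tall, with a round threaded bore. Loose, upright on the bench, plain steel. Origin: centre of its underside.
Things that resemble listed ones, but are neither listed nor needed, are in the scene too. Leave any purple look-alike of the deep_socket alone.

How it is judged (in metres and radians):
At the end, for the whole second after the job is handed in: Each short socket stands upright (7 deg), at rest, on the floor of its own pocket: within 8 mm of the axis, 4 mm of the floor. The ratchet lies in its recess, head in the round end: within 10 mm in x and y, 2.5 mm of the floor, 8 deg. Deep socket and long nut upright within 30 mm of their starts (horizontal distance between socket_small and insert_small below 0.008 m and z of socket_small in the frame of insert_small between 0.006 and 0.014 m and angle between each of socket_small, socket_medium, socket_large, ratchet's own z axis and vertical below 0.12 rad and linear speed of each of socket_small, socket_medium, socket_large, ratchet below 0.02 m/s and horizontal distance between socket_medium and insert_medium below 0.008 m and z of socket_medium in the frame of insert_medium between 0.006 and 0.014 m and horizontal distance between socket_large and insert_large below 0.008 m and z of socket_large in the frame of insert_large between 0.006 and 0.014 m and x of ratchet in the frame of insert_ratchet between -0.01 and 0.01 m and y of ratchet in the frame of insert_ratchet between -0.01 and 0.01 m and z of ratchet in the frame of insert_ratchet between 0.012 and 0.0185 m and angle between the x axis of ratchet and the x axis of insert_ratchet, either way round below 0.15 rad and distance of each of deep_socket, long_nut from where it was at the start of the episode below 0.03 m and angle between each of deep_socket, long_nut's own z axis and vertical below 0.15 rad); the robot touches nothing.
It fails at once if the deep socket is moved by more than 30 mm or tipped (distance of deep_socket from where it was at the start of the episode above 0.03 m or angle between deep_socket's own z axis and vertical above 0.3 rad).
It fails at once if the long nut is moved by more than 30 mm or tipped (distance of long_nut from where it was at the start of the episode above 0.03 m or angle between long_nut's own z axis and vertical above 0.3 rad).
It also fails if it takes over 102 s, if anything falls off the work surface, if the arm or the gripper's body presses on something with over 40 N, if the wrist force passes 120 N, or if a joint passes its speed limit or range.

## Working session

There is one attempt and no reset: what is moved stays moved. The work goes in short steps, Python scripts to look and compute and a shell command to move; the robot and the scene stay as the last step left them, time stands still between calls to the robot, and variables do not carry over. Pictures are saved under pics/ and viewed, at most 14 in all, crops included, and the job is handed in when it is done.

```bash
mkdir -p pics; python3 - <<'E'
from rig import r, eyes
import cv2, json
print(r.sense())
for n in ("top","side"):
    f=eyes.grab_frame(n); cv2.imwrite(f"pics/{n}0.png",cv2.resize(f["img"],(800,600),interpolation=cv2.INTER_CUBIC)); cv2.imwrite(f"{n}0.png",f["img"])
    print(n,{k:(v.tolist() if hasattr(v,'tolist') else v) for k,v in f.items() if k!="img"})
E
```

```text
{'clock': 0.0, 'qpos': array([ 1.13361745e+00,  3.53660241e-01,  1.63414964e+00,  3.48086700e-05,
        1.15516022e+00, -2.39999469e-03]), 'qvel': array([-3.89323465e-04,  4.70177571e-05,  8.16195204e-05, -6.04869436e-04,
       -9.76382230e-04,  1.31555303e-03]), 'joint_efforts': array([-3.59723426e-04, -6.05265355e+01, -3.42070341e+01,  5.94144808e-05,
        9.15419514e-03,  6.87960596e-05]), 'eef_pos': array([263.0565972 , 566.44948214, 247.54746225]), 'tcp_rot': array([-3.14021528e+00, -3.51314374e-05,  2.70679967e+00]), 'contact_force': array([-0.73586736,  0.17053619, -0.12672633]), 'wrist_torque': array([-0.02946528, -0.02226573,  0.03643513]), 'grasp_force': 0.0, 'opening': 1.0005541274101946}
top {'fx': 389.9177138241538, 'fy': 389.9177138241538, 'cx': 256.01972922811825, 'cy': 195.8842585019966, 'R': [[-0.02388082264269902, -0.9996078466178453, -0.014623928676725243], [-0.9972303773216186, 0.024849570629808776, -0.0701004521133518], [0.07043636033250257, 0.012909369448123188, -0.9974327382453223]], 't': [-24.354157020414053, 539.7685605487469, 850.5816750596125]}
side {'fx': 416.74235718413604, 'fy': 416.74235718413604, 'cx': 249.83355446737295, 'cy': 199.78455632529068, 'R': [[0.5013674646104433, -0.8652111694039801, -0.00634805235432685], [-0.7082598782801748, -0.40618191551164656, -0.5773943161565082], [0.49698954742393503, 0.2939827951596609, -0.8164407546793981]], 't': [-303.47755282884526, 371.40593624880773, 623.0900307845579]}
```

View pics/top0.png

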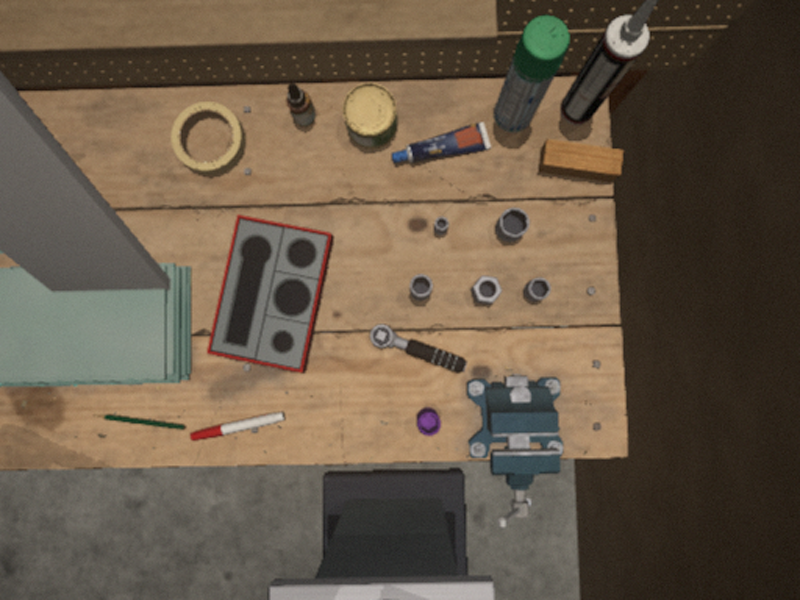

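View pics/side0.png

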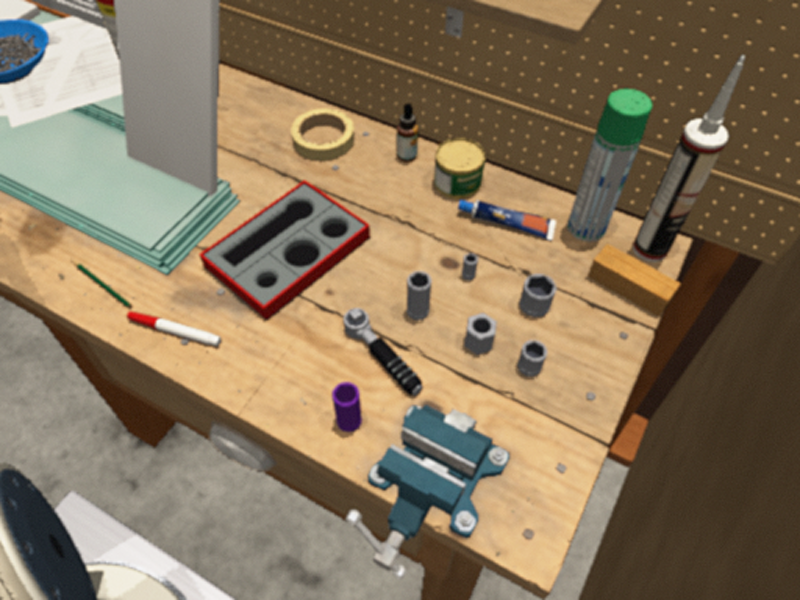

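The top view (800×600) shows the tray with corners at (238,217), (332,234), (303,371) and (208,352). Its pockets are medium (302,253), large (292,297) and small (283,342), and the ratchet's round end is at (256,248). The loose items are small (441,226), large (513,224), medium (539,289), deep (420,288), nut (487,290), ratchet head (382,336) and purple (428,421). A grey panel stands on the left, and I need to locate it before swinging the arm across.

```bash
cat > h.py <<'E'
import numpy as np, cv2
C=dict(top=dict(f=389.9177,c=(256.0197,195.8843),R=np.array([[-0.02388082264269902,-0.9996078466178453,-0.014623928676725243],[-0.9972303773216186,0.024849570629808776,-0.0701004521133518],[0.07043636033250257,0.012909369448123188,-0.9974327382453223]]),t=np.array([-24.354157,539.76856,850.581675])),
side=dict(f=416.742357,c=(249.83355,199.784556),R=np.array([[0.5013674646104433,-0.8652111694039801,-0.00634805235432685],[-0.7082598782801748,-0.40618191551164656,-0.5773943161565082],[0.49698954742393503,0.2939827951596609,-0.8164407546793981]]),t=np.array([-303.477553,371.405936,623.090031])))
S=1.5625
def ray(n,p):
    c=C[n]; d=np.array([(p[0]-c['c'][0])/c['f'],(p[1]-c['c'][1])/c['f'],1]); return -c['R'].T@c['t'], c['R'].T@d
def plane(n,p,z):
    o,d=ray(n,p); return o+d*(z-o[2])/d[2]
def tri(pt,ps):
    A=[];b=[]
    for n,p in(("top",pt),("side",ps)):
        o,d=ray(n,p); d=d/np.linalg.norm(d); M=np.eye(3)-np.outer(d,d); A.append(M); b.append(M@o)
    return np.linalg.lstsq(np.vstack(A),np.hstack(b),rcond=None)[0]
E
python3 - <<'E'
from h import *
np.set_printoptions(precision=1,suppress=True)
s=lambda *p:(p[0]/S,p[1]/S)
print("cam",ray("top",(0,0))[0],ray("side",(0,0))[0])
print("panel right-bottom",tri(s(167,290),s(215,191)), "glass corner",tri(s(191,383),s(163,264)))
# panel: top view right edge at (0,80)..(167,290) with bottom; side top edge cropped
for z in (100,300,500,600): print(z,plane("top",s(0,78),z),plane("side",s(217,0),z))
im={n:cv2.imread(n+"0.png") for n in("top","side")}
# red rim
for n in im:
    h=cv2.cvtColor(im[n],cv2.COLOR_BGR2HSV)
    m=(((h[...,0]<6)|(h[...,0]>174))&(h[...,1]>150)&(h[...,2]>60)).astype(np.uint8)
    k,l,st,ce=cv2.connectedComponentsWithStats(m,connectivity=8); i=1+np.argmax(st[1:,4])
    c=np.argwhere(l==i)[:,::-1].astype(np.float32)
    if n=="top":
        P=np.array([plane(n,p,29)[:2] for p in c],np.float32); 
        rr=cv2.minAreaRect(P); print("rim",st[i],rr, cv2.boxPoints(rr).tolist())
g=im["top"]; hsv=cv2.cvtColor(g,cv2.COLOR_BGR2HSV)
for nm,p,z in(("medpk",(302,253),27),("lgpk",(292,297),27),("smpk",(283,342),27),("rhead",(256,248),27),
  ("small",(441,226),38),("large",(513,224),44),("nut",(487,290),40),("med",(539,289),40),("deep",(420,288),70),("purple",(428,421),70),("head",(382,336),37),("gripend",(462,363),11)):
    print(nm,plane("top",s(*p),z))
for nm,a,b in(("small",(441,226),(470,257)),("large",(513,224),(538,284)),("med",(539,289),(532,348)),("nut",(487,290),(481,324)),("deep",(420,288),(419,280)),("purple",(428,421),(347,391)),("vise top",(525,425),(448,437)),("vicetop2",(517,383),(460,420))):
    print("tri",nm,tri(s(*a),s(*b)))
# big zoom
cv2.imwrite("pics/z1.png",cv2.resize(g[120:280,120:360],(800,533),interpolation=cv2.INTER_CUBIC))
E
```

```text
cam [477.8 -48.7 885.9] [ 105.5 -294.9  721.2]
panel right-bottom [569.6 278.7  53.6] glass corner [436.7 255.9  40.4]
100 [853.3 490.6 100. ] [917.4 535.5 100. ]
300 [757.7 353.4 300. ] [656.  268.2 300. ]
500 [662.1 216.1 500. ] [394.7   0.8 500. ]
600 [614.4 147.5 600. ] [ 264.  -132.8  600. ]
rim [133 138  79 100 515] ((562.0333251953125, 146.80316162109375), (139.0807342529297, 201.31858825683594), 77.14017486572266) [[448.42144775390625, 101.41043853759766], [644.6904907226562, 56.60364532470703], [675.6452026367188, 192.19589233398438], [479.37615966796875, 237.002685546875]]
medpk [617.7 100.3  27. ]
lgpk [555.1 115.3  27. ]
smpk [491.7 128.7  27. ]
rhead [626.7 166.   27. ]
small [649.1 -98.1  38. ]
large [ 648.  -198.1   44. ]
nut [ 556.9 -159.3   40. ]
med [ 556.5 -231.5   40. ]
deep [559.1 -65.6  70. ]
purple [382.  -71.6  70. ]
head [496.6 -11.6  37. ]
gripend [ 455.9 -124.    11. ]
tri small [648.  -98.5  46.4]
tri large [ 646.7 -197.1   51.8]
tri med [ 555.5 -229.3   47.7]
tri nut [ 556.6 -159.    46.6]
tri deep [559.5 -66.9  74. ]
tri purple [382.5 -72.2  70.8]
tri vise top [ 378.4 -197.8   93.2]
tri vicetop2 [ 427.5 -195.4   43.3]
```

View pics/z1.png

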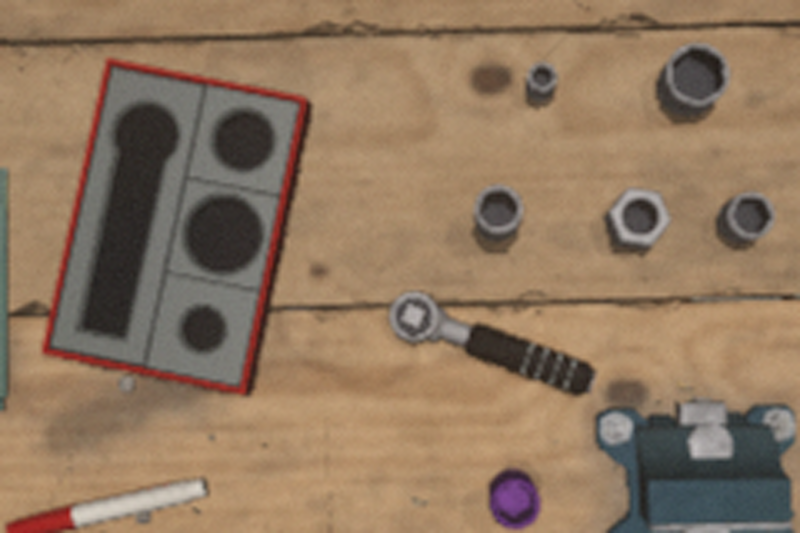

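The close-up shows the sockets' dark mouths, in crop px, at small (541,78), large (694,75) and medium (750,217). The tray's row runs medium–large–small from far to near. Its yaw is −12.9°, and the ratchet's round end is on the far side. Next I go in front of the panel to hover over the tray.

```bash
cat >> h.py <<'E'
from scipy.spatial.transform import Rotation as Ro
def plan(x,y,z,yaw_deg):
    "turn first (rz total, deg), then shift in tool axes, m; all from the measured pose"
    from rig import r
    s=r.sense(); R0=Ro.from_euler('xyz',s['tcp_rot']); R1=Ro.from_euler('xyz',[np.pi,0,np.radians(yaw_deg)])
    rv=np.degrees((R0.inv()*R1).as_rotvec()); d=R1.inv().apply(np.array([x,y,z])-s['eef_pos'])/1000
    print("turn",rv.round(1),"shift",d.round(4),"| at",s['eef_pos'].round(1),"op",round(float(s['opening']),3),"F",s['contact_force'].round(1),"t",round(s['clock'],2),"q",np.round(s['qpos'],2))
def wshot(name):
    from rig import r,eyes
    s=r.sense(); f=eyes.grab_frame("wrist"); cv2.imwrite(name,f["img"])
    H=np.array(f["hand_eye"]); R=Ro.from_euler('xyz',s['tcp_rot']).as_matrix(); o=R@H[:3,3]+s['eef_pos']
    def pl(p,z):
        d=R@H[:3,:3]@np.array([(p[0]-f['cx'])/f['fx'],(p[1]-f['cy'])/f['fy'],1]); return o+d*(z-o[2])/d[2]
    def pr(X):
        c=(R@H[:3,:3]).T@(np.array(X)-o); return c[0]/c[2]*f['fx']+f['cx'],c[1]/c[2]*f['fy']+f['cy']
    return f["img"],pl,pr,o
E
python3 -c "
from h import *
plan(320,400,250,167.1);plan(500,90,260,167.1)"
```

```text
turn [ -0.1  -0.  -12. ] shift [-0.0926 -0.1496 -0.0024] | at [263.1 566.5 247.6] op 0.998 F [-0.9  0.1 -0.1] t 0.1 q [ 1.13  0.35  1.63 -0.    1.16 -0.  ]
turn [ -0.1  -0.  -12. ] shift [-0.3373 -0.4116 -0.0124] | at [263.1 566.5 247.6] op 0.998 F [-0.9  0.1 -0.1] t 0.1 q [ 1.13  0.35  1.63 -0.    1.16 -0.  ]
```

```bash
python3 -m inch '[[0,0,0,0,0,-6,-1],[0,0,0,0,0,-6,-1],[-0.018,-0.03,0,0,0,0,-1],[-0.018,-0.03,0,0,0,0,-1],[-0.018,-0.03,0,0,0,0,-1],[-0.018,-0.03,0,0,0,0,-1],[-0.018,-0.03,0,0,0,0,-1]]' 
python3 -m inch '[[-0.03,-0.033,0,0,0,0,-1],[-0.03,-0.033,0,0,0,0,-1],[-0.03,-0.033,0,0,0,0,-1],[-0.03,-0.033,0,0,0,0,-1],[-0.03,-0.033,0,0,0,0,-1],[-0.03,-0.033,0,0,0,0,-1],[-0.03,-0.033,0,0,0,0,-1],[-0.03,-0.033,0,0,0,0,-1]]'
python3 -m inch '[[0,0,0,0,0,0,-1],[0,0,0,0,0,0,-1],[0,0,0,0,0,0,-1]]'
python3 - <<'E'
from h import *
im,pl,pr,o=wshot("pics/w1.png")
print(o)
plan(500,90,260,167.1)
E
```

```text
clock: 0.8
eef_pos: [317.5, 399.0, 248.0]
tcp_rot: [-3.141, -0.0, 2.916]
contact_force: [-0.3, 0.0, -0.9]
opening: 1.003
grasp_force: 0.0
clock: 1.6
eef_pos: [492.9, 87.8, 248.2]
tcp_rot: [3.142, -0.0, 2.916]
contact_force: [1.8, 0.7, -0.0]
opening: 0.998
grasp_force: 0.0
clock: 1.9
eef_pos: [491.8, 90.1, 248.0]
tcp_rot: [-3.142, -0.001, 2.916]
contact_force: [-0.6, 0.5, -0.1]
opening: 0.994
grasp_force: 0.0
[425.87387786 104.29304217 373.81815523]
turn [ 0. -0.  0.] shift [-0.0081  0.0014 -0.0119] | at [491.8  90.4 248.1] op 1.003 F [-0.2  0.1  0.3] t 1.95 q [ 0.18  0.16  1.9   0.    1.09 -1.17]
```

View pics/w1.png

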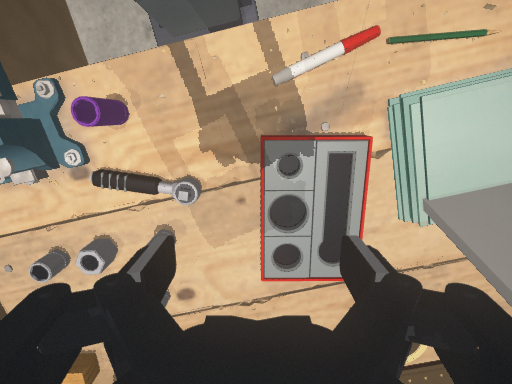

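The wrist view shows the whole tray: rim (262..371, 136..280), small pocket (290,164), large (288,212), medium (287,256), ratchet round end (332,250). I'll measure these precisely and plan the move to a view over the sockets.

```bash
python3 - <<'E'
from h import *
np.set_printoptions(precision=1,suppress=True)
im,pl,pr,o=wshot("w2.png")
h=cv2.cvtColor(im,cv2.COLOR_BGR2HSV)
m=(((h[...,0]<6)|(h[...,0]>174))&(h[...,1]>150)&(h[...,2]>60)).astype(np.uint8); m[:110]=0
P=np.array([pl(p,29)[:2] for p in np.argwhere(m)[:,::-1]],np.float32); P=P[np.linalg.norm(P-[562,147],axis=1)<135]
print("rim",cv2.minAreaRect(P))
g=cv2.cvtColor(im,cv2.COLOR_BGR2GRAY)
d=((g<85)).astype(np.uint8)
d=cv2.morphologyEx(d,cv2.MORPH_OPEN,np.ones((3,3),np.uint8))
k,l,st,ce=cv2.connectedComponentsWithStats(d)
for i in range(1,k):
    x,y,w,hh,a=st[i]
    if x>262 and x+w<372 and y>136 and y+hh<282 and a>80:
        p=(x+(w-1)/2,y+(hh-1)/2); print(st[i],ce[i],"bbox-ctr",pl(p,27),pl(ce[i],27))
plan(620,-150,290,167.1)
E
```

```text
rim ((562.6100463867188, 147.56246948242188), (136.4379425048828, 201.0333251953125), 77.29307556152344)
[279 154  21  22 355] [288.8 164.8] bbox-ctr [492.2 129.9  27. ] [492.5 129.6  27. ]
[270 196  36  34 993] [287.5 212.4] bbox-ctr [555.  115.5  27. ] [554.9 115.5  27. ]
[273 244  27  25 522] [286.2 256. ] bbox-ctr [617.4 101.   27. ] [617.4 101.3  27. ]
turn [ 0.  -0.   0.1] shift [-0.2 -0.2 -0. ] | at [491.8  90.6 248.2] op 0.998 F [-0.5 -0.1 -0.4] t 2.0 q [ 0.2  0.2  1.9  0.   1.1 -1.2]
```

```bash
python3 -m inch '[[-0.023,-0.03,-0.006,0,0,0,-1],[-0.023,-0.03,-0.006,0,0,0,-1],[-0.023,-0.03,-0.006,0,0,0,-1],[-0.023,-0.03,-0.006,0,0,0,-1],[-0.023,-0.03,-0.006,0,0,0,-1],[-0.023,-0.03,-0.006,0,0,0,-1],[-0.023,-0.03,-0.006,0,0,0,-1]]'
python3 -m inch '[[0,0,0,0,0,0,-1],[0,0,0,0,0,0,-1],[0,0,0,0,0,0,-1]]'
python3 - <<'E'
from h import *
np.set_printoptions(precision=1,suppress=True)
im,pl,pr,o=wshot("pics/w3.png"); print(o)
for n,X in dict(small=(650,-98,38),large=(649,-197,44),med=(556,-230,40),nut=(557,-159,40),deep=(559,-66,70)).items(): print(n,pr(X))
E
```

```text
clock: 2.7
eef_pos: [603.0, -151.1, 290.6]
tcp_rot: [3.141, 0.0, 2.918]
contact_force: [1.5, 0.6, -0.5]
opening: 0.997
grasp_force: 0.0
clock: 3.0
eef_pos: [601.9, -149.5, 289.9]
tcp_rot: [3.141, -0.001, 2.918]
contact_force: [-0.0, 0.1, 0.6]
opening: 0.996
grasp_force: 0.0
[ 536.  -135.5  415.8]
small (np.float64(301.3830320547878), np.float64(191.53629151248737))
large (np.float64(233.11363200352014), np.float64(206.97003185017874))
med (np.float64(192.7830302266027), np.float64(147.4156817397028))
nut (np.float64(244.05027384553745), np.float64(136.2434854832475))
deep (np.float64(317.774836602697), np.float64(122.23842217233842))
```

View pics/w3.png

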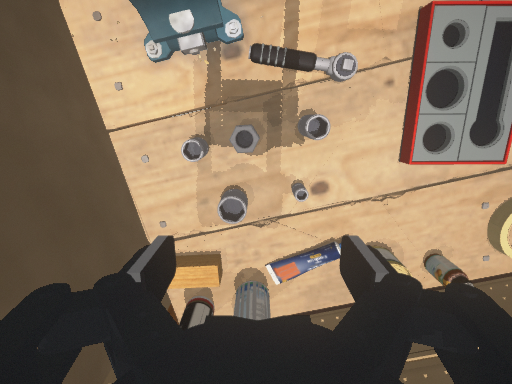

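All the items are visible: small (301,191), large (233,207), medium (193,149), nut (244,138), deep (315,126), ratchet head (344,66) and grip (250..318, 45..68). I'll refine these numerically.

```bash
python3 - <<'E'
from h import *
np.set_printoptions(precision=1,suppress=True)
im,pl,pr,o=wshot("w4.png")
h=cv2.cvtColor(im,cv2.COLOR_BGR2HSV)
tiles=[]
for n,X,rad in (("small",(650,-98,38),10),("large",(649,-197,44),21),("med",(556,-230,40),15.5)):
    u,v=map(int,np.round(pr(X))); w=24
    m=((h[...,1]<60)).astype(np.uint8)[v-w:v+w,u-w:u+w]
    k,l,st,ce=cv2.connectedComponentsWithStats(m); i=1+np.argmax(st[1:,4])
    c=cv2.findContours((l==i).astype(np.uint8),cv2.RETR_EXTERNAL,cv2.CHAIN_APPROX_NONE)[0][0][:,0]+[u-w,v-w]
    # rays of outline onto rim plane; the top rim outline is the part away from the base side
    P=np.array([pl(p,X[2])[:2] for p in c.astype(float)],np.float32)
    (cx,cy),R=cv2.minEnclosingCircle(P)
    # fixed-radius fit to the outline far from camera (top rim outline)
    from scipy.optimize import least_squares
    a=np.array([cx,cy]); dirn=(a-o[:2])/np.linalg.norm(a-o[:2])
    for _ in range(4):
        f=P[(P-a)@dirn>0]; a=least_squares(lambda q:np.linalg.norm(f-q,axis=1)-rad,a,loss='soft_l1').x
    res=np.abs(np.linalg.norm(f-a,axis=1)-rad).mean()
    print(n,"minencl",(round(cx,1),round(cy,1)),round(R,1),"fit",a,res,"bbox",st[i])
    tiles.append(cv2.resize(im[v-w:v+w,u-w:u+w],(260,260),interpolation=cv2.INTER_CUBIC))
    tiles.append(cv2.resize(cv2.cvtColor((l==i).astype(np.uint8)*255,cv2.COLOR_GRAY2BGR),(260,260)))
cv2.imwrite("pics/t.png",np.vstack([np.hstack(tiles[0::2]),np.hstack(tiles[1::2])]))
E
```

```text
small minencl (650.1, -101.3) 14.8 fit [654.  -99.4] 0.39412377916117075 bbox [ 15  15  17  19 237]
large minencl (648.0, -196.7) 26.3 fit [ 651.7 -199.9] 0.38276392495305595 bbox [  8   6  31  35 842]
med minencl (557.5, -228.8) 19.1 fit [ 559.2 -231.5] 0.3004017621980742 bbox [ 12  14  28  25 525]
```

View pics/t.png

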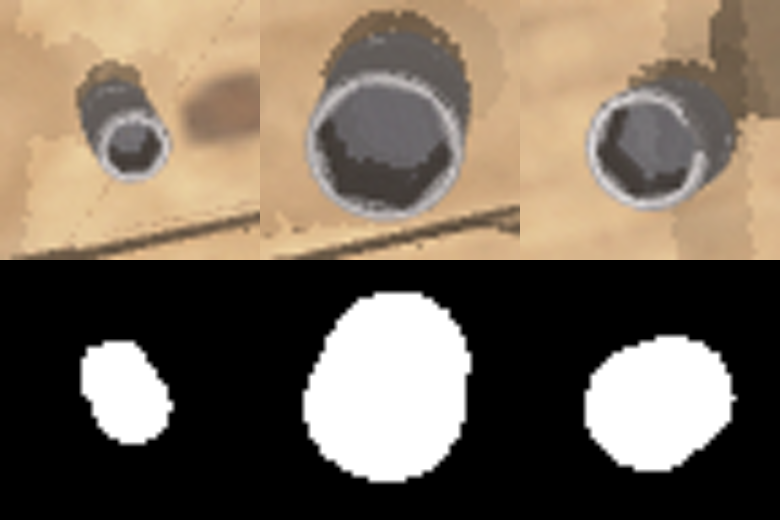

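The masks confirm the rim fits: small ≈(653,−99), large ≈(651,−199.5), medium ≈(558.5,−231.5). First I hover above the large socket.

```bash
python3 -m inch '[[-0.012,-0.0076,0.036,0,0,0,-0.55],[-0.012,-0.0076,0.036,0,0,0,-0.55],[-0.012,-0.0076,0.036,0,0,0,-0.55],[-0.012,-0.0076,0.036,0,0,0,-0.55],[-0.011,-0.0075,0.036,0,0,0,-0.55],[0,0,0,0,0,0,-0.55],[0,0,0,0,0,0,-0.55],[0,0,0,0,0,0,-0.55]]' 50
python3 -c "
from h import *
plan(651,-199.5,33,167.3)
im,pl,pr,o=wshot('pics/w5.png'); print(pr((651,-199.5,44)))"
```

```text
clock: 3.9
eef_pos: [652.2, -200.6, 112.5]
tcp_rot: [-3.142, 0.002, 2.917]
contact_force: [-0.0, 0.5, -0.2]
opening: 0.776
grasp_force: 0.0
turn [-0.   0.1 -0.2] shift [0.0015 0.0008 0.0795] | at [ 652.2 -200.6  112.5] op 0.776 F [-0.   0.5 -0.2] t 3.9 q [-0.3   0.58  1.6   0.    0.96 -1.65]
(np.float64(260.1698576038481), np.float64(208.22693301021064))
```

View pics/w5.png

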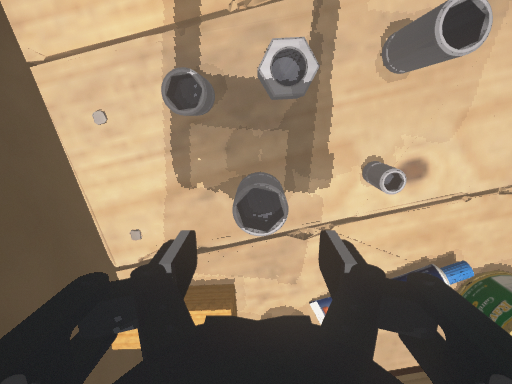

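The rim sits at (260,210), as predicted. I descend, grip and lift.

```bash
python3 -m inch '[[0,0.0004,0.03,0,0,0,-0.55],[0,0.0004,0.03,0,0,0,-0.55],[0,0,0.019,0,0,0,-0.55],[0,0,0,0,0,0,-0.55],[0,0,0,0,0,0,-0.3],[0,0,0,0,0,0,0.3],[0,0,0,0,0,0,0.3],[0,0,0,0,0,0,0.3]]' 50
python3 -m inch '[[0,0,0,0,0,0,1],[0,0,0,0,0,0,1],[0,0,-0.02,0,0,0,1],[0,0,-0.04,0,0,0,1],[0,0,-0.04,0,0,0,1],[0,0,-0.04,0,0,0,1],[0,0,0,0,0,0,1],[0,0,0,0,0,0,1]]'
python3 -c "
from h import *
plan(555,115.4,120,167.3)"
```

```text
clock: 4.75
eef_pos: [653.2, -200.7, 33.9]
tcp_rot: [-3.142, 0.004, 2.916]
contact_force: [-0.2, 1.7, 6.7]
opening: 0.478
grasp_force: 50.6
clock: 5.55
eef_pos: [652.3, -200.7, 173.3]
tcp_rot: [-3.141, 0.003, 2.916]
contact_force: [0.1, 0.0, -2.3]
opening: 0.473
grasp_force: 50.9
turn [-0.   0.2 -0.2] shift [0.1644 0.2869 0.0533] | at [ 652.3 -200.7  173.3] op 0.473 F [ 0.1  0.  -2.3] t 5.55 q [-0.3   0.51  1.57 -0.    1.06 -1.65]
```

```bash
python3 -m inch '[[0.0205,0.0359,0,0,0,0,1],[0.0205,0.0359,0,0,0,0,1],[0.0205,0.0359,0,0,0,0,1],[0.0205,0.0359,0,0,0,0,1],[0.0205,0.0359,0,0,0,0,1],[0.0205,0.0359,0,0,0,0,1],[0.0205,0.0359,0,0,0,0,1],[0.0205,0.0359,0,0,0,0,1]]'
python3 -m inch '[[0,0,0.04,0,0,0,1],[0,0,0.03,0,0,0,1],[0,0,0,0,0,0,1],[0,0,0,0,0,0,1],[0,0,0,0,0,0,1]]'
python3 -c "
from h import *
plan(555,115.4,47,167.3)
im,pl,pr,o=wshot('pics/w6.png')"
```

```text
clock: 6.35
eef_pos: [554.2, 117.4, 169.9]
tcp_rot: [-3.141, -0.002, 2.916]
contact_force: [0.9, 0.1, -1.9]
opening: 0.477
grasp_force: 51.1
clock: 6.85
eef_pos: [556.7, 116.0, 102.3]
tcp_rot: [3.141, 0.001, 2.916]
contact_force: [0.3, -0.2, -1.8]
opening: 0.476
grasp_force: 51.2
turn [ 0.   0.1 -0.2] shift [ 0.0016 -0.001   0.0553] | at [556.7 116.  102.3] op 0.476 F [ 0.3 -0.2 -1.8] t 6.85 q [ 0.2   0.45  1.87 -0.    0.82 -1.14]
```

View pics/w6.png

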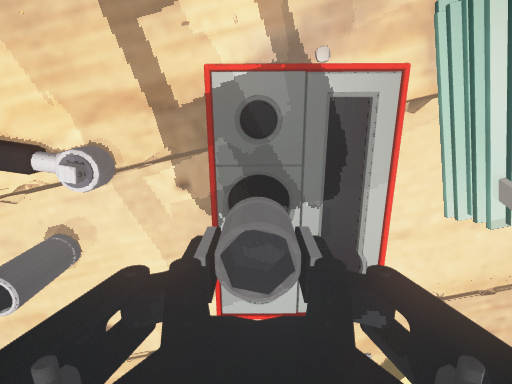

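The large socket is held upright, centred over the middle pocket at (258,258). I lower it slowly.

```bash
python3 -m inch '[[0.0008,-0.0005,0.02,0,0,0,1],[0.0008,-0.0005,0.015,0,0,0,1],[0,0,0.01,0,0,0,1],[0,0,0.005,0,0,0,1],[0,0,0.005,0,0,0,1],[0,0,0,0,0,0,1],[0,0,0,0,0,0,1]]'

```

```text
clock: 7.6
eef_pos: [554.8, 115.6, 46.9]
tcp_rot: [3.141, 0.001, 2.916]
contact_force: [-0.0, 0.1, 1.2]
opening: 0.475
grasp_force: 51.4
```

```bash
python3 -m inch '[[0,0,0,0,0,0,-0.2],[0,0,0,0,0,0,-0.2],[0,0,0,0,0,0,-0.2],[0,0,0,0,0,0,-0.2],[0,0,-0.02,0,0,0,-0.2],[0,0,-0.04,0,0,0,-0.2],[0,0,-0.04,0,0,0,-0.2],[0,0,-0.04,0,0,0,-0.2]]'
python3 -c "
from h import *
plan(558.7,-231.5,110,167.3)"
```

```text
clock: 8.4
eef_pos: [553.8, 115.5, 187.6]
tcp_rot: [-3.141, -0.0, 2.916]
contact_force: [0.8, -0.6, 0.1]
opening: 0.602
grasp_force: 0.0
turn [-0.  -0.  -0.2] shift [-0.081  -0.3374  0.0776] | at [553.8 115.5 187.6] op 0.602 F [ 0.8 -0.6  0.1] t 8.4 q [ 0.2   0.33  1.82 -0.    1.   -1.14]
```

```bash
python3 -m inch '[[-0.0101,-0.0422,0,0,0,0,-0.15],[-0.0101,-0.0422,0,0,0,0,-0.15],[-0.0101,-0.0422,0,0,0,0,-0.15],[-0.0101,-0.0422,0,0,0,0,-0.15],[-0.0101,-0.0422,0,0,0,0,-0.15],[-0.0101,-0.0422,0,0,0,0,-0.15],[-0.0101,-0.0422,0,0,0,0,-0.15],[-0.0101,-0.0422,0,0,0,0,-0.15]]'
python3 -m inch '[[0,0,0.04,0,0,0,-0.15],[0,0,0.04,0,0,0,-0.15],[0,0,0,0,0,0,-0.15],[0,0,0,0,0,0,-0.15],[0,0,0,0,0,0,-0.15]]'
python3 -c "
from h import *
plan(558.7,-231.5,34,167.3)
im,pl,pr,o=wshot('pics/w7.png'); print(pr((558.7,-231.5,40)))"
```

```text
clock: 9.2
eef_pos: [557.2, -233.4, 186.3]
tcp_rot: [3.142, 0.0, 2.916]
contact_force: [0.5, 0.2, 0.2]
opening: 0.572
grasp_force: 0.0
clock: 9.7
eef_pos: [558.8, -231.8, 108.3]
tcp_rot: [-3.141, 0.003, 2.917]
contact_force: [0.4, 0.0, 0.9]
opening: 0.575
grasp_force: 0.0
turn [-0.   0.1 -0.2] shift [0.0001 0.0003 0.0743] | at [ 558.8 -231.8  108.3] op 0.575 F [0.4 0.  0.9] t 9.7 q [-0.4   0.48  1.79 -0.    0.87 -1.74]
(np.float64(259.4175571713206), np.float64(210.01522138889342))
```

View pics/w7.png

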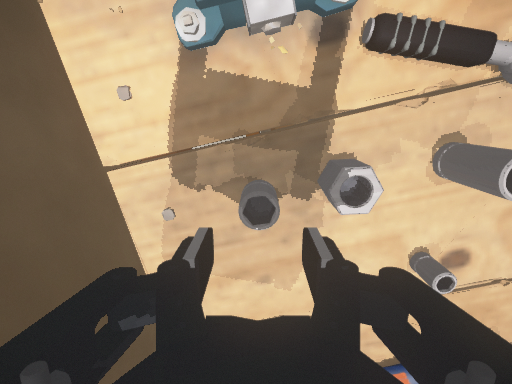

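The medium socket's rim is at (260,211) on the jaw line, and the nut is clear of the right finger. I grip it and carry it to the medium pocket.

```bash
python3 -m inch '[[0,0,0.03,0,0,0,-0.15],[0,0,0.03,0,0,0,-0.15],[0,0,0.013,0,0,0,-0.15],[0,0,0,0,0,0,-0.15],[0,0,0,0,0,0,0.1],[0,0,0,0,0,0,0.5],[0,0,0,0,0,0,0.8],[0,0,0,0,0,0,1]]' 50
python3 -m inch '[[0,0,0,0,0,0,1],[0,0,0,0,0,0,1],[0,0,-0.02,0,0,0,1],[0,0,-0.04,0,0,0,1],[0,0,-0.04,0,0,0,1],[0,0,-0.04,0,0,0,1],[0,0,0,0,0,0,1],[0,0,0,0,0,0,1]]'
python3 -c "
from h import *
plan(617.3,101.1,105,167.3)"
```

```text
clock: 10.55
eef_pos: [558.7, -232.0, 35.2]
tcp_rot: [-3.141, 0.003, 2.916]
contact_force: [-1.5, 1.4, 7.9]
opening: 0.34
grasp_force: 49.4
clock: 11.35
eef_pos: [558.1, -231.8, 174.9]
tcp_rot: [-3.141, 0.003, 2.916]
contact_force: [-1.2, 0.1, -1.5]
opening: 0.344
grasp_force: 49.6
turn [-0.   0.2 -0.2] shift [0.0154 0.3378 0.0699] | at [ 558.1 -231.8  174.9] op 0.344 F [-1.2  0.1 -1.5] t 11.35 q [-0.4   0.4   1.75 -0.    0.99 -1.74]
```

```bash
python3 -m inch '[[0.0019,0.0422,0,0,0,0,1],[0.0019,0.0422,0,0,0,0,1],[0.0019,0.0422,0,0,0,0,1],[0.0019,0.0422,0,0,0,0,1],[0.0019,0.0422,0,0,0,0,1],[0.0019,0.0422,0,0,0,0,1],[0.0019,0.0422,0,0,0,0,1],[0.0019,0.0422,0,0,0,0,1]]'
python3 -m inch '[[0,0,0.04,0,0,0,1],[0,0,0.03,0,0,0,1],[0,0,0,0,0,0,1],[0,0,0,0,0,0,1],[0,0,0,0,0,0,1]]'
python3 -c "
from h import *
plan(617.3,101.1,48,167.3)
im,pl,pr,o=wshot('pics/w8.png')"
```

```text
clock: 12.15
eef_pos: [617.1, 102.5, 171.5]
tcp_rot: [-3.14, -0.003, 2.916]
contact_force: [0.2, -1.0, -1.5]
opening: 0.343
grasp_force: 49.9
clock: 12.65
eef_pos: [618.9, 100.7, 104.4]
tcp_rot: [3.141, 0.001, 2.916]
contact_force: [-0.0, -0.4, -1.0]
opening: 0.342
grasp_force: 49.9
turn [ 0.   0.1 -0.2] shift [0.0017 0.     0.0564] | at [618.9 100.7 104.4] op 0.342 F [-0.  -0.4 -1. ] t 12.65 q [ 0.16  0.52  1.74 -0.    0.88 -1.19]
```

View pics/w8.png

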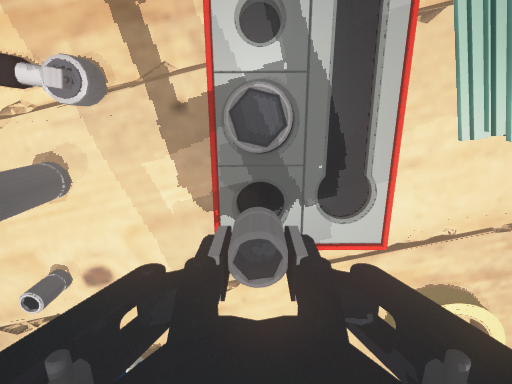

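The large socket is seated in its pocket (257,117), and the medium socket is centred over its own. I lower, release and raise.

```bash
python3 -m inch '[[0.0009,0,0.02,0,0,0,1],[0.0008,0,0.015,0,0,0,1],[0,0,0.01,0,0,0,1],[0,0,0.005,0,0,0,1],[0,0,0.005,0,0,0,1],[0,0,0.001,0,0,0,1],[0,0,0,0,0,0,1]]'
python3 -m inch '[[0,0,0,0,0,0,0.06],[0,0,0,0,0,0,0.06],[0,0,0,0,0,0,0.06],[0,0,0,0,0,0,0.06],[0,0,-0.02,0,0,0,0.06],[0,0,-0.04,0,0,0,0.06],[0,0,-0.04,0,0,0,0.06],[0,0,-0.04,0,0,0,0.06]]'
python3 -c "
from h import *
plan(653.5,-99.2,110,167.3)"
```

```text
clock: 13.4
eef_pos: [616.7, 101.3, 48.2]
tcp_rot: [3.142, 0.0, 2.916]
contact_force: [-3.3, -0.0, 5.0]
opening: 0.342
grasp_force: 50.8
clock: 14.2
eef_pos: [616.2, 101.2, 188.6]
tcp_rot: [-3.141, -0.0, 2.916]
contact_force: [1.0, -0.6, 0.7]
opening: 0.47
grasp_force: 0.0
turn [-0.  -0.  -0.2] shift [-0.0805 -0.1873  0.0786] | at [616.2 101.2 188.6] op 0.47 F [ 1.  -0.6  0.7] t 14.2 q [ 0.16  0.41  1.69  0.    1.04 -1.19]
```

```bash
python3 -m inch '[[-0.0161,-0.0375,0,0,0,0,0.1],[-0.0161,-0.0375,0,0,0,0,0.1],[-0.0161,-0.0375,0,0,0,0,0.1],[-0.0161,-0.0375,0,0,0,0,0.1],[-0.0161,-0.0375,0,0,0,0,0.1],[0,0,0.04,0,0,0,0.1],[0,0,0.04,0,0,0,0.1],[0,0,0,0,0,0,0.1]]'
python3 -m inch '[[0,0,0,0,0,0,0.1],[0,0,0,0,0,0,0.1]]'
python3 -c "
from h import *
plan(653.5,-99.2,36,167.3)
im,pl,pr,o=wshot('pics/w9.png'); print(pr((653.5,-99.2,38)))
u,v=map(int,pr((653.5,-99.2,38)));cv2.imwrite('pics/w9.png',cv2.resize(im[v-75:v+75,u-100:u+100],(600,450)))"
```

```text
clock: 15.0
eef_pos: [649.1, -99.4, 102.0]
tcp_rot: [-3.141, -0.009, 2.915]
contact_force: [-0.9, -0.2, -0.1]
opening: 0.45
grasp_force: 0.0
clock: 15.2
eef_pos: [654.4, -99.4, 109.4]
tcp_rot: [3.141, 0.003, 2.917]
contact_force: [0.6, 0.7, -0.4]
opening: 0.45
grasp_force: 0.0
turn [ 0.   0.2 -0.2] shift [ 0.0009 -0.      0.0734] | at [654.4 -99.4 109.4] op 0.45 F [ 0.6  0.7 -0.4] t 15.2 q [-0.15  0.55  1.66  0.    0.93 -1.5 ]
(np.float64(258.9347329384562), np.float64(207.5939625768924))
```

View pics/w9.png

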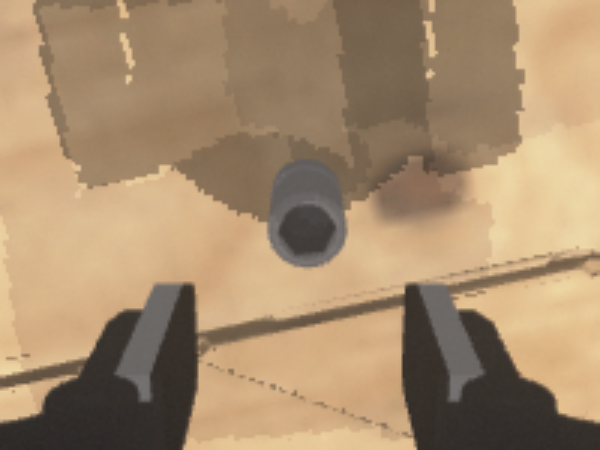

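The small socket's rim sits within 2 px of prediction, between the jaws. I grip, lift and carry it.

```bash
python3 -m inch '[[0,0.001,0.03,0,0,0,0.1],[0,0,0.03,0,0,0,0.1],[0,0,0.013,0,0,0,0.1],[0,0,0,0,0,0,0.1],[0,0,0,0,0,0,0.3],[0,0,0,0,0,0,0.6],[0,0,0,0,0,0,0.8],[0,0,0,0,0,0,1]]' 40
python3 -m inch '[[0,0,0,0,0,0,1],[0,0,0,0,0,0,1],[0,0,-0.02,0,0,0,1],[0,0,-0.04,0,0,0,1],[0,0,-0.04,0,0,0,1],[0,0,-0.04,0,0,0,1],[0,0,0,0,0,0,1],[0,0,0,0,0,0,1]]'
python3 -c "
from h import *
plan(492.3,129.7,105,167.3)"
```

```text
clock: 16.05
eef_pos: [654.6, -98.7, 36.2]
tcp_rot: [3.141, 0.003, 2.916]
contact_force: [-0.4, 0.6, 6.9]
opening: 0.213
grasp_force: 39.2
clock: 16.85
eef_pos: [653.9, -98.7, 176.0]
tcp_rot: [3.141, 0.003, 2.916]
contact_force: [0.5, 0.2, -0.8]
opening: 0.216
grasp_force: 39.3
turn [ 0.   0.2 -0.2] shift [0.2078 0.1873 0.071 ] | at [653.9 -98.7 176. ] op 0.216 F [ 0.5  0.2 -0.8] t 16.85 q [-0.15  0.48  1.62 -0.    1.05 -1.5 ]
```

```bash
python3 -m inch '[[0.026,0.0234,0,0,0,0,1],[0.026,0.0234,0,0,0,0,1],[0.026,0.0234,0,0,0,0,1],[0.026,0.0234,0,0,0,0,1],[0.026,0.0234,0,0,0,0,1],[0.026,0.0234,0,0,0,0,1],[0.026,0.0234,0,0,0,0,1],[0.026,0.0234,0,0,0,0,1]]'
python3 -m inch '[[0,0,0.04,0,0,0,1],[0,0,0.03,0,0,0,1],[0,0,0,0,0,0,1],[0,0,0,0,0,0,1],[0,0,0,0,0,0,1]]'
python3 -c "
from h import *
plan(492.3,129.7,49,167.3)
im,pl,pr,o=wshot('pics/w10.png');cv2.imwrite('pics/w10.png',cv2.resize(im[100:340,130:450],(640,480)))"
```

```text
clock: 17.65
eef_pos: [490.4, 131.1, 173.0]
tcp_rot: [-3.14, -0.002, 2.916]
contact_force: [0.4, 1.3, 0.2]
opening: 0.22
grasp_force: 39.3
clock: 18.15
eef_pos: [493.1, 130.4, 105.2]
tcp_rot: [3.141, 0.001, 2.916]
contact_force: [0.2, 0.7, 0.1]
opening: 0.214
grasp_force: 39.3
turn [ 0.   0.1 -0.2] shift [ 0.0006 -0.0008  0.0562] | at [493.1 130.4 105.2] op 0.214 F [0.2 0.7 0.1] t 18.15 q [ 0.26  0.37  2.   -0.    0.78 -1.09]
```

View pics/w10.png

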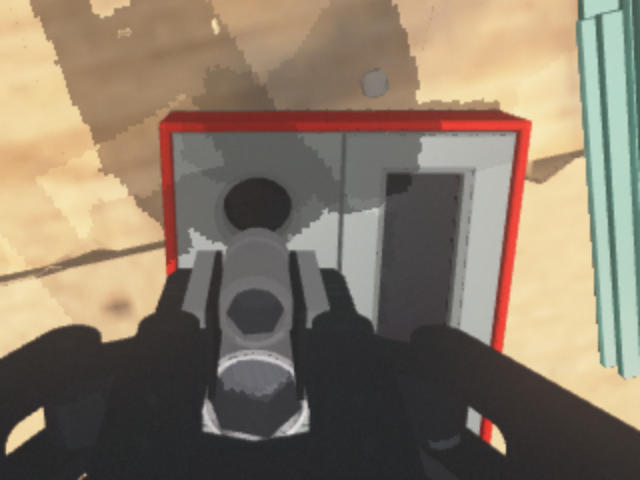

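The small socket is centred over its pocket at (257,205). I lower, release and raise. In the same step I work out the ratchet pose from the stored top view.

```bash
python3 -m inch '[[0.0003,-0.0008,0.02,0,0,0,1],[0.0003,0,0.015,0,0,0,1],[0,0,0.01,0,0,0,1],[0,0,0.005,0,0,0,1],[0,0,0.005,0,0,0,1],[0,0,0.001,0,0,0,1],[0,0,0,0,0,0,1]]'
python3 -m inch '[[0,0,0,0,0,0,0.32],[0,0,0,0,0,0,0.32],[0,0,0,0,0,0,0.32],[0,0,0,0,0,0,0.32],[0,0,-0.02,0,0,0,0.32],[0,0,-0.04,0,0,0,0.32],[0,0,-0.04,0,0,0,0],[0,0,-0.04,0,0,0,0]]'
python3 - <<'E'
from h import *
g=cv2.imread("top0.png"); gr=cv2.cvtColor(g,cv2.COLOR_BGR2GRAY)
x0,y0=250,205
m=(gr[y0:245,x0:305]<75).astype(np.uint8)
k,l,st,ce=cv2.connectedComponentsWithStats(m); i=1+np.argmax(st[1:,4]); print(st[i])
P=np.array([plane("top",p+[x0,y0],14)[:2] for p in np.argwhere(l==i)[:,::-1].astype(float)],np.float32)
rr=cv2.minAreaRect(P); print(rr)
head=plane("top",(244.5,215.1),26)[:2]; c=P.mean(0); d=head-c; print("head",head,"gripc",c,np.degrees(np.arctan2(d[1],d[0])),np.linalg.norm(d))
plan(*(c+0.32*d),150,70)
E
```

```text
clock: 18.9
eef_pos: [492.2, 129.9, 49.2]
tcp_rot: [3.141, 0.001, 2.916]
contact_force: [-1.9, -0.3, 4.9]
opening: 0.211
grasp_force: 39.9
clock: 19.7
eef_pos: [491.2, 129.7, 189.6]
tcp_rot: [-3.141, -0.001, 2.916]
contact_force: [1.0, 0.2, -0.6]
opening: 0.503
grasp_force: 0.0
[  9  12  39  22 322]
((467.1316833496094, -84.87922668457031), (86.92658233642578, 22.238414764404297), 68.30868530273438)
head [496.68626399 -11.2073849 ] gripc [468.06055 -83.03562] 68.27122804862327 77.32223013864373
turn [-0.  -0.  97.1] shift [-0.1831  0.0518  0.0396] | at [491.2 129.7 189.6] op 0.503 F [ 1.   0.2 -0.6] t 19.7 q [ 0.26  0.24  1.94 -0.    0.96 -1.09]
```

```bash
python3 -m inch '[[0,0,0,0,0,8,0.1],[0,0,0,0,0,8,0.1],[0,0,0,0,0,8,0.1],[0,0,0,0,0,8,0.1],[0,0,0,0,0,8,0.1],[0,0,0,0,0,8,0.1],[0,0,0,0,0,8,0.1],[0,0,0,0,0,8,0.1]]'
python3 -m inch '[[0,0,0,0,0,8,0.1],[0,0,0,0,0,8,0.1],[0,0,0,0,0,8,0.1],[0,0,0,0,0,8,0.1],[0,0,0,0,0,2.8,0.1],[0,0,0,0,0,0,0.1],[0,0,0,0,0,0,0.1]]'
python3 -c "
from h import *
plan(476.5,-61.5,110,68.3)"
```

```text
clock: 20.5
eef_pos: [491.4, 129.8, 188.2]
tcp_rot: [-3.141, -0.0, 1.794]
contact_force: [0.6, 0.1, -0.1]
opening: 0.451
grasp_force: 0.0
clock: 21.2
eef_pos: [491.5, 129.8, 188.2]
tcp_rot: [-3.142, 0.0, 1.194]
contact_force: [-0.4, 1.1, -0.2]
opening: 0.447
grasp_force: 0.0
turn [-0.   0.   0.1] shift [-0.1833  0.0568  0.0782] | at [491.5 129.8 188.2] op 0.447 F [-0.4  1.1 -0.2] t 21.2 q [ 0.26  0.24  1.94 -0.    0.96  0.63]
```

```bash
python3 -m inch '[[-0.0367,0.0114,0,0,0,0,0.1],[-0.0367,0.0114,0,0,0,0,0.1],[-0.0367,0.0114,0,0,0,0,0.1],[-0.0367,0.0114,0,0,0,0,0.1],[-0.0365,0.0112,0,0,0,0,0.1],[0,0,0,0,0,0,0.1],[0,0,0,0,0,0,0.1],[0,0,0,0,0,0,0.1]]'
python3 - <<'E'
from h import *
im,pl,pr,o=wshot("w11.png"); gr=cv2.cvtColor(im,cv2.COLOR_BGR2GRAY); hsv=cv2.cvtColor(im,cv2.COLOR_BGR2HSV)
a=np.array([np.cos(np.radians(68.3)),np.sin(np.radians(68.3))]); O=np.array([476.5,-61.5])
for s,z in((55,26),(18,14),(0,14),(-70,14)): print(s,np.round(pr((*(O+s*a),z)),1))
# grip: dark pixels whose ray on z=14 falls near the predicted grip
ys,xs=np.nonzero(gr<75); P=np.array([pl((x,y),14)[:2] for x,y in zip(xs,ys)]) if len(xs) else 0
q=P-O; s=q@a; n=q@np.array([-a[1],a[0]])
k=(s>-78)&(s<24)&(np.abs(n)<20)
Q=P[k].astype(np.float32); print(k.sum(),cv2.minAreaRect(Q)); 
for lo in range(-75,20,10):
    kk=k&(s>=lo)&(s<lo+10); print(lo,kk.sum(),np.round([n[kk].min(),n[kk].max(),n[kk].mean()],1) if kk.sum() else "")
plan(476.5,-61.5,28,68.3)
cv2.imwrite("pics/w11.png",cv2.resize(im,(800,600)))
E
```

```text
clock: 22.0
eef_pos: [476.6, -60.9, 188.3]
tcp_rot: [-3.141, -0.0, 1.193]
contact_force: [0.5, 0.5, -0.6]
opening: 0.452
grasp_force: 0.0
55 [257.3 128.2]
18 [257.3 162.5]
0 [257.3 178.5]
-70 [257.3 236.5]
1204 ((466.89556884765625, -90.27145385742188), (96.66212463378906, 28.145814895629883), 62.75884246826172)
-75 61 [-11.4   7.4  -2.2]
-65 99 [-12.6   7.4  -2.1]
-55 105 [-12.5   8.5  -2.1]
-45 107 [-12.4   8.4  -2. ]
-35 117 [-12.2   8.4  -1.8]
-25 164 [-12.1   8.3  -1.9]
-15 179 [-13.2   8.2  -2.4]
-5 160 [-13.    8.1  -2.4]
5 176 [-12.9   8.1  -2.2]
15 35 [-11.7   8.   -1.6]
turn [-0.  -0.   0.1] shift [-0.0008  0.0002  0.1603] | at [476.6 -60.7 188.3] op 0.451 F [ 0.4 -0.2  0.5] t 22.05 q [-0.13  0.2   1.99  0.    0.95  0.25]
```

View pics/w11.png

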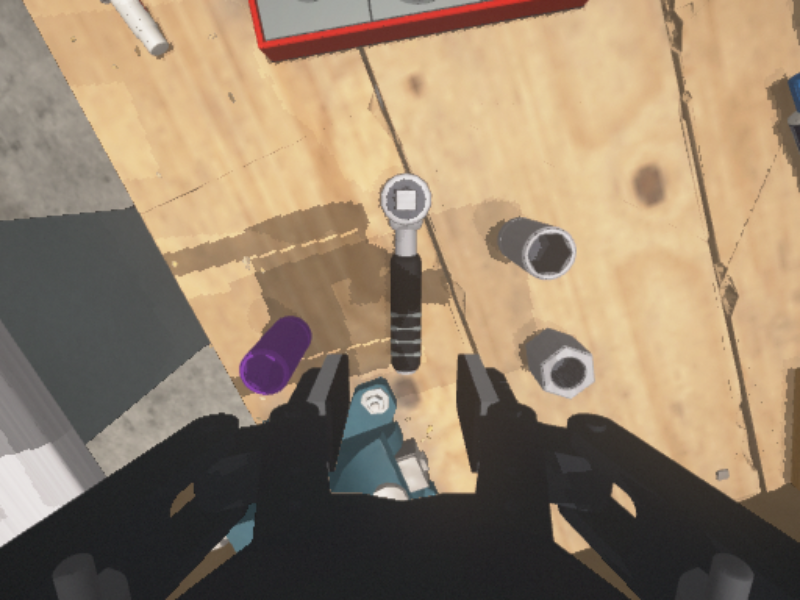

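The ratchet lies along the image's vertical at column ~405, with the head at (405,200) and grip rows 255–370. Its yaw is right and it sits 2 mm to tool +y. The vise and purple socket are clear of the jaws. I descend and grip.

```bash
python3 -m inch '[[-0.0008,0.002,0.04,0,0,0,0.1],[0,0,0.04,0,0,0,0.1],[0,0,0.04,0,0,0,0.1],[0,0,0.03,0,0,0,0.1],[0,0,0.009,0,0,0,0.1],[0,0,0,0,0,0,0.1],[0,0,0,0,0,0,0.1],[0,0,0,0,0,0,0.3]]' 80
python3 -m inch '[[0,0,0,0,0,0,0.5],[0,0,0,0,0,0,0.8],[0,0,0,0,0,0,1],[0,0,0,0,0,0,1],[0,0,0,0,0,0,1],[0,0,0,0,0,0,1]]'
```

```text
clock: 22.85
eef_pos: [479.4, -62.9, 30.8]
tcp_rot: [3.139, -0.001, 1.192]
contact_force: [0.7, -0.1, 1.3]
opening: 0.35
grasp_force: 0.0
clock: 23.45
eef_pos: [479.0, -63.0, 31.0]
tcp_rot: [3.139, -0.001, 1.192]
contact_force: [-1.6, 2.0, 14.3]
opening: 0.223
grasp_force: 78.3
```

The grasp is a few mm high. I open, go lower and regrip.

```bash
python3 -m inch '[[0,0,0,0,0,0,0.2],[0,0,0,0,0,0,0.2],[0,0,0,0,0,0,0.2],[0,0,0.004,0,0,0,0.2],[0,0,0,0,0,0,0.2],[0,0,0,0,0,0,0.2]]'
python3 -m inch '[[0,0,0,0,0,0,0.4],[0,0,0,0,0,0,0.7],[0,0,0,0,0,0,1],[0,0,0,0,0,0,1],[0,0,0,0,0,0,1],[0,0,0,0,0,0,1]]'
```

```text
clock: 24.05
eef_pos: [477.9, -63.0, 25.0]
tcp_rot: [-3.141, 0.0, 1.192]
contact_force: [0.1, 0.1, 0.4]
opening: 0.399
grasp_force: 0.0
clock: 24.65
eef_pos: [478.2, -63.1, 25.6]
tcp_rot: [3.141, -0.0, 1.192]
contact_force: [-0.6, -0.2, 5.4]
opening: 0.231
grasp_force: 79.2
```

```bash
python3 -m inch '[[0,0,-0.01,0,0,0,1],[0,0,-0.03,0,0,0,1],[0,0,-0.04,0,0,0,1],[0,0,-0.04,0,0,0,1],[0,0,-0.03,0,0,0,1],[0,0,0,0,0,0,1],[0,0,0,0,0,0,1]]'
python3 -m inch '[[0,0,0,0,0,6,1],[0,0,0,0,0,8,1],[0,0,0,0,0,8,1],[0,0,0,0,0,8,1],[0,0,0,0,0,8,1],[0,0,0,0,0,8,1],[0,0,0,0,0,8,1],[0,0,0,0,0,8,1]]'
python3 -m inch '[[0,0,0,0,0,8,1],[0,0,0,0,0,6,1],[0,0,0,0,0,5,1],[0,0,0,0,0,0,1],[0,0,0,0,0,0,1]]'
python3 -c "
from h import *
plan(569.5,178.9,110,-12.7)"
```

```text
clock: 25.35
eef_pos: [477.8, -63.0, 175.4]
tcp_rot: [3.141, -0.0, 1.192]
contact_force: [-0.1, -1.1, -5.0]
opening: 0.227
grasp_force: 79.4
clock: 26.15
eef_pos: [476.4, -62.8, 173.0]
tcp_rot: [-3.141, 0.004, 0.104]
contact_force: [-0.6, 0.2, -4.1]
opening: 0.232
grasp_force: 79.3
clock: 26.65
eef_pos: [477.1, -62.9, 173.8]
tcp_rot: [3.141, 0.003, -0.219]
contact_force: [0.7, 0.1, -4.2]
opening: 0.229
grasp_force: 79.3
turn [0.  0.2 0.1] shift [ 0.037  -0.2562  0.0638] | at [477.1 -62.9 173.8] op 0.229 F [ 0.7  0.1 -4.2] t 26.65 q [-0.13  0.22  2.    0.    0.92  1.66]
```

Before moving towards the panel I check its edge line.

```bash
python3 - <<'E'
from h import *
s=lambda *p:(p[0]/S,p[1]/S)
def line(t1,t2,s1,s2):
    n1=np.cross(ray("top",s(*t1))[1],ray("top",s(*t2))[1]); n2=np.cross(ray("side",s(*s1))[1],ray("side",s(*s2))[1])
    d=np.cross(n1,n2); d/=d[2]; o1=ray("top",(0,0))[0]; o2=ray("side",(0,0))[0]
    p=np.linalg.lstsq(np.array([n1,n2,[0,0,1]]),np.array([n1@o1,n2@o2,54]),rcond=None)[0]
    for z in(54,150,250,350): print(z,(p+d*(z-54)).round(0))
line((167,290),(0,78),(215,191),(217,0))
print("left bottom",tri(s(50,290),s(125,160)))
E
```

```text
54 [1204.  777.   54.]
150 [1112.  675.  150.]
250 [1016.  569.  250.]
350 [920. 463. 350.]
left bottom [573.41715864 461.35439792  28.24899104]
```

```bash
python3 - <<'E'
from h import *
from rig import eyes
f=eyes.grab_frame("wrist"); H=np.array(f["hand_eye"]); np.set_printoptions(precision=1,suppress=True)
R=Ro.from_euler('xyz',[np.pi,0,2.916]).as_matrix(); o=R@H[:3,3]+np.array([491.8,90.4,248.1])
w=lambda p:R@H[:3,:3]@np.array([(p[0]-f['cx'])/f['fx'],(p[1]-f['cy'])/f['fy'],1])
s=lambda *p:(p[0]/S,p[1]/S)
ot=ray("top",(0,0))[0]; T=lambda *p:ray("top",s(*p))[1]
def inter(n1,o1,n2,o2):
    d=np.cross(n1,n2); d/=np.linalg.norm(d); p=np.linalg.lstsq(np.array([n1,n2,d]),np.array([n1@o1,n2@o2,d@np.array([570,279,54.])]),rcond=None)[0]; return p,d
print("edge A (top diag / wrist diag)",inter(np.cross(T(167,290),T(0,78)),ot,np.cross(w((424,200)),w((512,305))),o))
os_=ray("side",(0,0))[0]; Sd=lambda *p:ray("side",s(*p))[1]
print("edge B (top diag / side right)",inter(np.cross(T(167,290),T(0,78)),ot,np.cross(Sd(215,191),Sd(217,5)),os_))
print("edge C side left / wrist upper",inter(np.cross(Sd(125,160),Sd(118,5)),os_,np.cross(w((424,200)),w((512,190))),o))
# corner by top+wrist, and by top+side
def mid(o1,d1,o2,d2):
    A=[];b=[]
    for q,d in((o1,d1),(o2,d2)):
        d=d/np.linalg.norm(d);M=np.eye(3)-np.outer(d,d);A.append(M);b.append(M@q)
    X=np.linalg.lstsq(np.vstack(A),np.hstack(b),rcond=None); return X[0],X[1]
print("corner",mid(ot,T(167,290),o,w((424,200))))
E
```

```text
edge A (top diag / wrist diag) (array([559.4, 276.7,  55.5]), array([-0.2,  0.2, -1. ]))
edge B (top diag / side right) (array([848.9, 382.3, 432.6]), array([-0.6, -0.6,  0.6]))
edge C side left / wrist upper (array([545.5, 387.9, 139.5]), array([-0.3, -0.6,  0.7]))
corner (array([567.1, 282.7,  52.9]), array([0.7]))
```

```bash
python3 - <<'E'
from h import *
np.set_printoptions(precision=1,suppress=True)
def pj(n,X):
    c=C[n]; q=c['R']@np.array(X)+c['t']; return np.array([q[0]/q[2],q[1]/q[2]])*c['f']+c['c']
for nm,seed in(("top0.png",(20,130)),("side0.png",(108,60)),("pics/w1.png",(480,215))):
    im=cv2.imread(nm); m=np.zeros((386,514),np.uint8); cv2.floodFill(im,m,seed,0,(4,)*3,(4,)*3,4|cv2.FLOODFILL_MASK_ONLY|(255<<8))
    c=max(cv2.findContours(m[1:-1,1:-1],cv2.RETR_EXTERNAL,cv2.CHAIN_APPROX_NONE)[0],key=cv2.contourArea)
    print(nm,cv2.contourArea(c),cv2.approxPolyDP(c,4,True)[:,0].tolist())
for z in(54,150,250,350,450): print(z,"vert",pj("top",(568,280,z)),pj("side",(568,280,z)),"lean",pj("side",(559+.2*(z-55),277-.2*(z-55),z)))
E
```

```text
top0.png 7206.5 [[0, 47], [0, 159], [33, 185], [107, 184], [105, 174]]
side0.png 6088.0 [[74, 0], [82, 98], [134, 122], [134, 0]]
pics/w1.png 4526.0 [[425, 198], [511, 290], [511, 184]]
54 vert [108.2 185. ] [134.4 122.1] lean [132.8 125.1]
150 vert [ 88.4 180.1] [123.7  88.4] lean [135.1  89.1]
250 vert [ 61.6 173.4] [110.2  46.1] lean [137.9  44.4]
350 vert [ 25.  164.2] [93.6 -6.1] lean [141.3 -10.1]
450 vert [-28. 151.] [ 72.6 -71.9] lean [145.6 -78.1]
```

The panel leans slightly towards −y: its edge is near (577,268) at z=100 and (613,233) at z=280. The wrist over (569,179) should clear it by about 20 mm or more. I approach gently and watch the forces.

```bash
python3 -m inch '[[0.0046,-0.032,0,0,0,0,1],[0.0046,-0.032,0,0,0,0,1],[0.0046,-0.032,0.01,0,0,0,1],[0.0046,-0.032,0.02,0,0,0,1],[0.0046,-0.032,0.02,0,0,0,1],[0.0046,-0.032,0,0,0,0,1],[0,0,0,0,0,0,1],[0,0,0,0,0,0,1]]'
python3 -m inch '[[0.003,-0.02,0,0,0,0,1],[0.003,-0.02,0,0,0,0,1],[0.003,-0.02,0,0,0,0,1],[0,0,0,0,0,0,1],[0,0,0,0,0,0,1],[0,0,0,0,0,0,1]]'
python3 - <<'E'
from h import *
from rig import eyes
plan(569.5,178.9,45,-12.7)
im,pl,pr,o=wshot("w12.png"); t=eyes.grab_frame("top")["img"]
cv2.imwrite("pics/c.png",np.hstack([cv2.resize(im,(440,330)),cv2.resize(t[80:280,80:280],(330,330))]))
# camera is on the head side now: head centre & insert round end prediction
u=np.array([np.cos(np.radians(-12.7)),np.sin(np.radians(-12.7))])
print("pocket end",pr((*(np.array([569.5,178.9])+55*u),27)))
E
```

```text
clock: 27.5
eef_pos: [546.9, 118.7, 124.6]
tcp_rot: [3.141, 0.001, -0.219]
contact_force: [0.2, -0.3, -4.8]
opening: 0.23
grasp_force: 79.8
clock: 28.1
eef_pos: [568.9, 174.7, 125.1]
tcp_rot: [3.141, 0.001, -0.221]
contact_force: [-0.7, 0.4, -3.8]
opening: 0.231
grasp_force: 79.9
turn [0. 0. 0.] shift [-0.0004 -0.0042  0.0801] | at [568.9 174.7 125.1] op 0.231 F [-0.7  0.4 -3.8] t 28.1 q [ 0.3   0.45  1.8  -0.    0.9   2.09]
pocket end (np.float64(250.5727288665252), np.float64(133.00692875515708))
```

View pics/c.png

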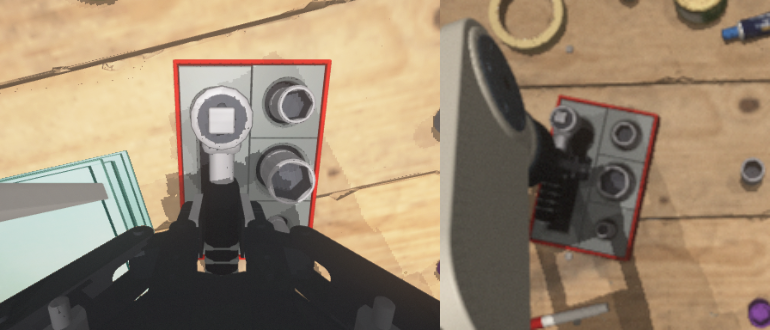

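The three sockets sit in their own pockets. The ratchet hangs level above its recess, head towards the round end at (221,117) in the left half. I check how far along the ratchet the grasp is before lowering.

```bash
python3 - <<'E'
from h import *
from rig import r
im,pl,pr,o=wshot("w13.png"); s=r.sense(); u=np.array([np.cos(s['tcp_rot'][2]),np.sin(s['tcp_rot'][2])]); v=np.array([-u[1],u[0]])
for p in((257.7,135),): 
    d=pl(p,s['eef_pos'][2]+0.4)[:2]-s['eef_pos'][:2]; print("head rel TCP",d@u,d@v)
g=cv2.cvtColor(im,cv2.COLOR_BGR2GRAY)[95:180,215:300]; c=cv2.HoughCircles(cv2.resize(g,None,fx=4,fy=4),cv2.HOUGH_GRADIENT,1,400,param1=80,param2=20,minRadius=110,maxRadius=170)
if c is not None:
    x,y,R=c[0][0]/4; d=pl((x+215,y+95),s['eef_pos'][2]+0.4)[:2]-s['eef_pos'][:2]; print("hough",x+215,y+95,R,d@u,d@v)
plan(569.5,178.9,45,-12.7)
E
```

```text
head rel TCP 59.30094209634027 -1.159609055023345
hough 258.375 137.625 36.3 58.152307323590584 -1.4606819405886204
turn [ 0.  0. -0.] shift [-0.0005 -0.0045  0.0802] | at [569.  174.4 125.2] op 0.232 F [-0.   0.8 -4.2] t 28.25 q [ 0.29  0.45  1.8  -0.    0.89  2.09]
```

```bash
python3 -m inch '[[-0.0025,-0.005,0.02,0,0,0,1],[0,0,0.02,0,0,0,1],[0,0,0.015,0,0,0,1],[0,0,0.01,0,0,0,1],[0,0,0.005,0,0,0,1],[0,0,0,0,0,0,1]]'
python3 -m inch '[[0,0,0.004,0,0,0,1],[0,0,0.003,0,0,0,1],[0,0,0.002,0,0,0,1],[0,0,0,0,0,0,1],[0,0,0,0,0,0,1]]'
```

```text
clock: 28.85
eef_pos: [567.7, 180.0, 54.8]
tcp_rot: [3.141, 0.001, -0.222]
contact_force: [0.4, 0.4, -3.4]
opening: 0.233
grasp_force: 79.9
clock: 29.35
eef_pos: [568.0, 180.2, 46.4]
tcp_rot: [-3.141, -0.0, -0.222]
contact_force: [-0.5, -0.8, -4.3]
opening: 0.233
grasp_force: 79.9
```

```bash
python3 -m inch '[[0,0,0.001,0,0,0,1],[0,0,0.001,0,0,0,1],[0,0,0,0,0,0,1],[0,0,0,0,0,0,1]]'
```

```text
clock: 29.75
eef_pos: [568.0, 180.2, 44.6]
tcp_rot: [-3.141, -0.0, -0.222]
contact_force: [-1.8, -0.7, 2.0]
opening: 0.233
grasp_force: 80.5
```

It's on the recess floor. I release with a small opening, retreat straight up, then move back away from the panel and check from the top camera.

```bash
python3 -m inch '[[0,0,0,0,0,0,0.3],[0,0,0,0,0,0,0.27],[0,0,0,0,0,0,0.27],[0,0,0,0,0,0,0.27],[0,0,-0.01,0,0,0,0.27],[0,0,-0.03,0,0,0,0.27],[0,0,-0.04,0,0,0,0.27],[0,0,0,0,0,0,0.27]]'
python3 -m inch '[[-0.01,0.04,-0.01,0,0,0,0.27],[-0.01,0.04,-0.01,0,0,0,0.27],[-0.01,0.04,-0.02,0,0,0,0.27],[-0.01,0.04,-0.02,0,0,0,0.27],[-0.01,0.04,-0.02,0,0,0,0.27],[-0.01,0.04,0,0,0,0,0.27],[0,0.04,0,0,0,0,0.27],[0,0.04,0,0,0,0,0.27]]'
python3 -m inch '[[0,0,0,0,0,0,0.27],[0,0,0,0,0,0,0.27],[0,0,0,0,0,0,0.27]]'
python3 - <<'E'
from h import *
from rig import eyes
np.set_printoptions(precision=1,suppress=True)
T0=np.array([562.4,147.3]); u=np.array([np.cos(np.radians(-12.7)),np.sin(np.radians(-12.7))]); v=np.array([-u[1],u[0]]); L=np.array([555.,115.4])
t=eyes.grab_frame("top")["img"]; cv2.imwrite("fin.png",t); g=cv2.cvtColor(t,cv2.COLOR_BGR2GRAY)
c=C["top"]
def pj(X):
    q=c['R']@np.array(X)+c['t']; return np.array([q[0]/q[2],q[1]/q[2]])*c['f']+c['c']
K=6
for n,ctr,z,rad in(("small",L-64*u,51,10),("large",L,57,21),("med",L+64*u,53,15.5),("head",L+65*v+55*u,45,17)):
    p=pj((*ctr,z)); a=int(p[0])-20; b=int(p[1])-20; w=cv2.resize(g[b:b+40,a:a+40],None,fx=K,fy=K,interpolation=cv2.INTER_CUBIC)
    R=rad*c['f']/(885-z)*K
    h=cv2.HoughCircles(w,cv2.HOUGH_GRADIENT,1,300,param1=60,param2=12,minRadius=int(R*.88),maxRadius=int(R*1.12))
    if h is None: print(n,"none"); continue
    x,y,r=h[0][0]; P=plane("top",((x+.5)/K-.5+a,(y+.5)/K-.5+b),z)[:2]-ctr; print(n,"off x,y",P@u,P@v,"r/R",r/R)
# grip angle
gc=L+65*v-26*u; p=pj((*gc,36)); 
hs=[]
ys,xs=np.nonzero(g<50); P=np.array([plane("top",(x,y),36)[:2]-(L+65*v) for x,y in zip(xs,ys)]); s=P@u;n=P@v
for lo in range(-75,20,15):
    k=(s>lo)&(s<lo+15)&(abs(n)<20); print(lo,k.sum(),n[k].mean() if k.sum() else "")
E
```

```text
clock: 30.55
eef_pos: [571.1, 181.2, 129.9]
tcp_rot: [-3.137, -0.007, -0.222]
contact_force: [0.2, 0.8, 1.2]
opening: 0.365
grasp_force: 0.0
clock: 31.35
eef_pos: [438.3, -120.1, 205.0]
tcp_rot: [3.142, -0.001, -0.222]
contact_force: [1.3, -0.2, -0.4]
opening: 0.364
grasp_force: 0.0
clock: 31.65
eef_pos: [439.1, -118.2, 204.4]
tcp_rot: [-3.141, -0.0, -0.222]
contact_force: [0.4, -0.1, -0.4]
opening: 0.36
grasp_force: 0.0
small off x,y -0.8225776908520106 -0.9726185015372454 r/R 0.99459445
large off x,y -1.4802417269174681 -0.3697501874099991 r/R 0.9774957
med off x,y 0.2948372692203778 -1.3648571939244372 r/R 0.9338172
head off x,y 0.9800692228119104 -0.6108530954315589 r/R 0.8976253
-75 76 -2.3463330913926534
-60 63 -3.1505938512947584
-45 61 -3.8231644712597808
-30 71 -3.080185809378891
-15 88 -2.202605123095725
0 90 -1.9737244340097346
15 47 -4.133808856025421
```

Everything measures within about 1.5 mm of its recess centre, and the robot is clear. I hand in.

```bash
python3 -c "
from rig import r
print(r.sign_off())"
```

```text
the job is handed in; nothing more can be done
None
```

The job is handed in at about 32 s: a last top-camera check put the three sockets and the ratchet head within about 1.5 mm of their recess centres, the deep socket and long nut were not touched, and no verdict came back.

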